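# Close and lock the dust collector's filter hatch

### The arm

A 6-joint arm with a two-finger parallel gripper is mounted at the origin on the work surface. World frame = base frame: x ahead of the robot, y to its left, z up, the work surface at z = 0. Lengths are in m, angles in rad, forces in N, time in s.
With the tool pointing down it reaches from about 0.4 to 0.825 m from the base axis. Payload 7 kg.
Tool frame: the origin (TCP) lies midway between the tips of the shut fingers; the grasp point (between the pads) lies 19 mm behind it; z points along the fingers, x is the direction in which the jaws open and shut, and the axes are right-handed (so a half turn about z gives the same grasp; the last joint's range is limited). The gripper opens to 88 mm and grips with 3 to 60 N. Pads are 19 mm wide; open, the fingers measure 130 mm over their backs; the gripper's body (78 mm by 193 mm) begins 47 mm behind the grasp point.
Start: joints at [0.288, 0.359, 0.012, 0, -1.224, -0.288], TCP at [0.675, -0, 0.227] pointing down, gripper open.
Joint ranges: [-3.07, 3.07], [-1.43, 2.12], [-1.02, 1.25], [-3.03, 1.67], [-3.05, -0], [-3.03, 3.03]. Speed limits (rad/s): [2.39, 2.39, 3.01, 3.14, 3.14, 3.14].

### API

Orientations are given as [roll, pitch, yaw] about the fixed x, y, z axes, in that order (R = Rz(yaw) Ry(pitch) Rx(roll)).
In Python, from station import arm, grab_frame, camera_params gives the robot as it stands.
- The arm moves only by the shell command python3 -m handwheel 'ROWS' [FORCE]. ROWS is JSON, a list that holds one entry, the list of rows, each a list of 5 numbers: the finger opening in m, from 0 to 0.0876, then the shift along the tool's x, y, z in m, then the turn about the tool's z in degrees. A call has 1 to 20 rows; each row is the pose to reach, as a shift and turn from the pose measured when the call began, along the tool's axes at that moment; what a row does not reach only later rows make up. A row lasts 1/12 s, in which the tool goes at most 41.7 mm and 7.16 degrees, less where a joint would pass 70% of its speed; a pose out of reach is approached as far as the arm can. A call with a gripper value outside its range is refused whole. The fingers move at their own pace and stop on an object; FORCE is the grip in N (left out, the last holds). Time passes only in rows, so rows that repeat a pose let the fingers close. It gives the time, the measured TCP pose, the force and the opening at its end, in the units of the state.
- arm.get_state(): the state, without advancing time (a new reading comes with each control period).
- grab_frame(name): name is "scene" or "side" or "wrist"; returns the picture (480x640x3 uint8, blue, green, red); there is no depth.
- camera_params(name): a dict with "intrinsics" (3x3 intrinsics, pixels), "R" (3x3) and "t" (3): a world point X has camera coordinates R X + t; the wrist camera has in their place "tool_from_camera" (4x4, takes a point from camera to tool coordinates, whose origin is the TCP and whose axes are the tool frame's). Camera axes: x right, y down, z forward; pixel columns grow to the right and rows downward; lengths in m; the calibration is good to about 2 mm. A picture is of the moment at which its call begins: read the wrist's pose just before it. camera_params takes no time and is no camera call.
- arm.job_done(): hands the job in, once; it reports no verdict.
The state is a dict: "t": time; "q": joint angles; "qd": joint speeds; "joint_efforts": joint torques, N m; "eef_pos": TCP position; "ee_rot": TCP orientation; "force": force on the tool from outside, world axes, zero at the start; "moment": the same for the moment, N m; "width": finger opening in m.
Only numpy, scipy, OpenCV 4.12 (cv2) and the standard library are available. Lean on these libraries where they do the work, as an engineer would, in place of code of your own. Each camera call takes 0.05 s, during which the arm holds its last target.

### The job

Close the filter hatch of the bench dust collector: lay the blue cover on its deck between the guide rails and slide its tongue under the steel lip until it is fully home and flat. Then press lightly on the red T-handle and turn it until you feel its foot drop into the slot underneath, push the sprung stud all the way in and give it a quarter turn clockwise, so that it locks and stays down when you let go. Find the slot by feel, never by force, and leave everything else on the bench as it is.

Things in the scene. Friction and masses are not known exactly. Their poses are not given: they have to be found in the camera images.
- collector: Grey-green bench dust collector, fixed, 325 x 240 mm, flat deck 120 mm above the bench. Origin on the bench below the middle of the closed cover; x points from its open front to the steel lip, y across, z up. Its 151 x 84 mm filter opening leaves the cover a ledge of 4 mm in front and 13 mm at the sides.
- hatch_home (a point): Point on the deck's surface, axes as the collector's: the cover's underside centre lies here when home; the pull bar's centre is then at x +25, y 0, z +27 mm, the stud's axis at x -60, y 0. Two steel guide rails along x beside the opening leave 113 mm between them, flaring out to about 130 mm at 13 mm height.
- lip (a point): Middle of the steel lip's front edge, on its underside 7 mm above the deck, 92 mm ahead of hatch_home; axes as the collector's. The lip is 92 mm wide, with a raised mouth reaching 8 mm further to the front; its back wall, 12 mm behind this edge, stops the tongue. The cover must be laid down at least 14 mm short of home to clear it.
- cover_grip (a point): Centre of the black pull bar of the loose blue cover (about 0.4 kg), which starts flat on the bench. Axes are the cover's: x towards its tongue, y across, z up. The bar is 14 mm thick (x), 64 mm long (y) and 14 mm high, on two end posts. This point is 27 mm above the cover's underside and 25 mm from the plate's centre towards the tongue, near the centre of mass.
- cover_tongue (a point): Middle of the tongue's tip on the cover's underside, 78 mm ahead of cover_grip; axes the cover's. The blue plate is 170 x 110 x 4 mm; the steel tongue, 70 mm wide and 4 mm thick, sticks out 18 mm beyond its edge. When home this tip is 103 mm ahead of hatch_home.
- stud_head (a point): Centre of the red T-handle, 39 mm above the cover's underside when the stud is up, 85 mm behind the pull bar. The handle is 40 mm long (this point's x), 18 mm wide (y), 20 mm high. Below it a thin stem runs into a 14 mm diameter boss, 14 mm high. It goes down up to 14.5 mm when pressed: leave that room below the fingertips. This point turns and sinks with it.
- stud_push (a joint): Depth the stud is pressed, m, 0 up. Spring: 3 N plus 0.5 N per mm. Cover home, the stud's hammer-head foot (30 x 8 mm) meets the slotted plate after 2.5 mm. Through the slot it reaches a hard bottom at about 12 mm; it can be turned only in the last 1.8 mm, so keep it pressed to the bottom while turning. Let go after the quarter turn it rises into a notch and stays 7 to 8 mm down, locked; else it springs up.
- stud_turn (a joint): Angle of the stud, rad, growing clockwise seen from above. 0: handle along the cover's length (x), as is the foot below it. It starts between -0.4 and 0.4. The slot it must enter stands somewhere between -0.4 and 0.4 too, differently on each machine; the foot enters within about 0.1 of it. Then it turns 1.57 clockwise, to a stop at about 1.7 past the slot; the notch takes it from about 1.3 past the slot.
- latch: Steel bracket under the front of the filter opening, covered once the hatch is closed; fixed, origin on the stud's axis 12 mm below the deck, axes as the collector's. It carries the slotted receptacle cup for the stud's foot, whose slot sits askew by an unknown angle (this pose does not show it). Thin pressed sheet: it bends if the stud is forced against it with over 25 N.
- offcut: Small pale wood offcut, 45 x 34 x 22 mm, lying on the collector's deck behind the lip. Leave it.
- wood_box: Loose open pine box with two finger holes at each end, 210 x 150 x 85 mm. Leave it.
- sanding_block: Cork sanding block, 110 x 60 x 34 mm. Leave it.
- tape: Cream roll of masking tape lying flat, 96 mm across, 25 mm high. Leave it.
- glue: White glue bottle with an orange cap, 60 mm across, 170 mm tall. Leave it.
- brush: Wooden bench brush lying along its x, about 260 mm long, 24 mm high. Leave it.
- try_square: Try square lying flat, dark wood stock and steel blade, about 110 x 180 mm. Leave it.

How it is judged:
By the outcome, as a careful person would: the job done as asked, in the order asked, and still so for the second after the job is handed in, with the robot touching nothing.
It also fails if it takes over 72 s, if anything falls off the work surface, if the arm or the gripper's body presses on something with over 40 N, if the wrist force passes 120 N, or if a joint passes its speed limit or range.

## Working session

There is one attempt and no reset: what is moved stays moved. The work goes in short steps, Python scripts to look and compute and a shell command to move; the robot and the scene stay as the last step left them, time stands still between calls to the robot, and variables do not carry over. Pictures are saved under pics/ and viewed, and the job is handed in when it is done.

```bash
ls -la; mkdir -p pics
python3 - <<'E'
from station import arm, grab_frame, camera_params
import cv2
print(arm.get_state())
for n in ("scene","side","wrist"):
    print(n,camera_params(n))
    cv2.imwrite(f"pics/{n}0.png",grab_frame(n))
E
```

```text
total 12
drwxr-xr-x  3 agent agent 4096 Dec  7 05:47 .
drwxr-xr-x 23 root  root  4096 Dec  7 05:47 ..
drwxr-xr-x  2 agent agent 4096 Dec  7 05:47 pics
{'t': 0.0, 'q': array([ 2.88090867e-01,  3.59360915e-01,  1.10572245e-02, -3.39160195e-04,
       -1.22408576e+00, -2.88104154e-01]), 'qd': array([-5.71983862e-05,  1.57279174e-03,  2.84625660e-04, -1.23410275e-03,
       -7.19887022e-04,  2.92248838e-04]), 'joint_efforts': array([-8.00930356e-04, -5.82726967e+01,  2.93058443e+01,  6.99745238e+00,
        6.93249181e-03, -2.06530804e-04]), 'eef_pos': array([ 6.74514441e-01, -3.63104981e-05,  2.25640745e-01]), 'ee_rot': array([-3.14144564e+00, -1.61805863e-03,  3.14146375e+00]), 'force': array([0.07304584, 0.57696502, 0.37759588]), 'moment': array([-0.00423261, -0.01641726, -0.05204085]), 'width': 0.08767577344171826}
scene {'intrinsics': array([[458.55362879,   0.        , 320.24988077],
       [  0.        , 458.55362879, 245.71426633],
       [  0.        ,   0.        ,   1.        ]]), 'R': array([[ 0.05343915,  0.99842678, -0.0169771 ],
       [ 0.72000774, -0.05030628, -0.6921402
[... 335 characters left out ...]
.01367813],
       [-0.21998843, -0.5235496 , -0.82310443],
       [ 0.34096579,  0.74928655, -0.56772529]]), 't': array([-0.47496445,  0.21312941,  1.17778529])}
wrist {'intrinsics': array([[358.73036303,   0.        , 322.54709638],
       [  0.        , 358.73036303, 233.93585483],
       [  0.        ,   0.        ,   1.        ]]), 'tool_from_camera': array([[ 9.99999022e-01, -2.66720827e-05, -1.39819381e-03,
         2.65890582e-04],
       [ 4.11477823e-04,  9.61169966e-01,  2.75956748e-01,
        -7.38046638e-02],
       [ 1.33654155e-03, -2.75957053e-01,  9.61169037e-01,
        -1.57596426e-01],
       [ 0.00000000e+00,  0.00000000e+00,  0.00000000e+00,
         1.00000000e+00]])}
```

View pics/scene0.png

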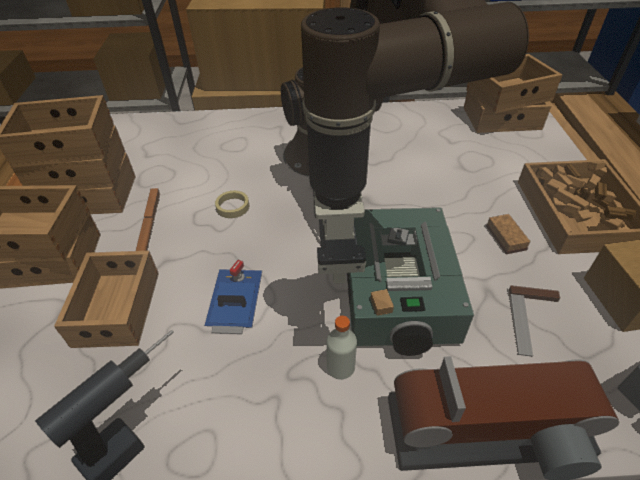

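View pics/side0.png

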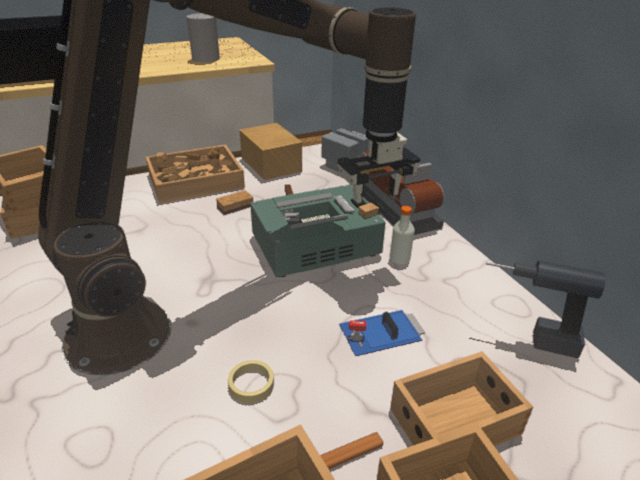

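View pics/wrist0.png

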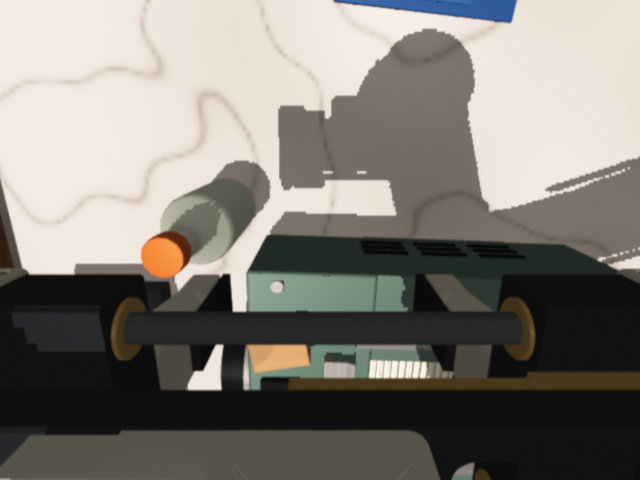

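The scene picture shows the blue cover at about (233,298) with its tongue towards the camera, the red handle at (238,268), the collector at (410,270) with the lip at (408,282) and the offcut at (382,300). I'll zoom in on these.

Run:
```python
import cv2
s=cv2.imread('pics/scene0.png'); d=cv2.imread('pics/side0.png')
cv2.imwrite('pics/z1.png',cv2.resize(s[250:340,195:275],None,fx=7,fy=6.5,interpolation=cv2.INTER_CUBIC)[:600])
cv2.imwrite('pics/z2.png',cv2.resize(s[200:320,340:480],None,fx=5,fy=5,interpolation=cv2.INTER_CUBIC))
cv2.imwrite('pics/z3.png',cv2.resize(d[305:360,330:430],None,fx=8,fy=8,interpolation=cv2.INTER_CUBIC))
cv2.imwrite('pics/z4.png',cv2.resize(d[180:280,245:390],None,fx=5,fy=5,interpolation=cv2.INTER_CUBIC))
```

```text
(no output)
```

View pics/z1.png

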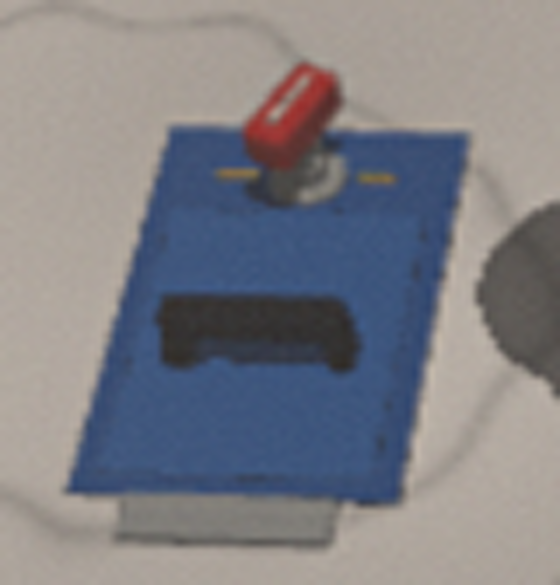

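View pics/z2.png

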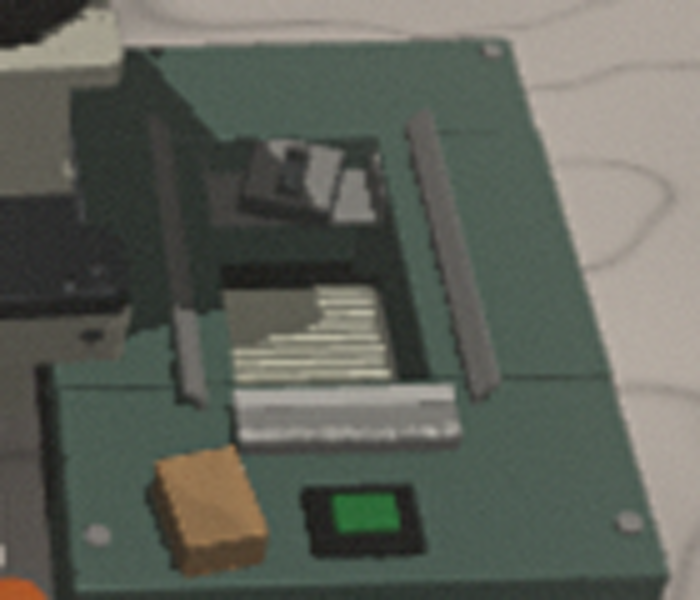

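View pics/z3.png

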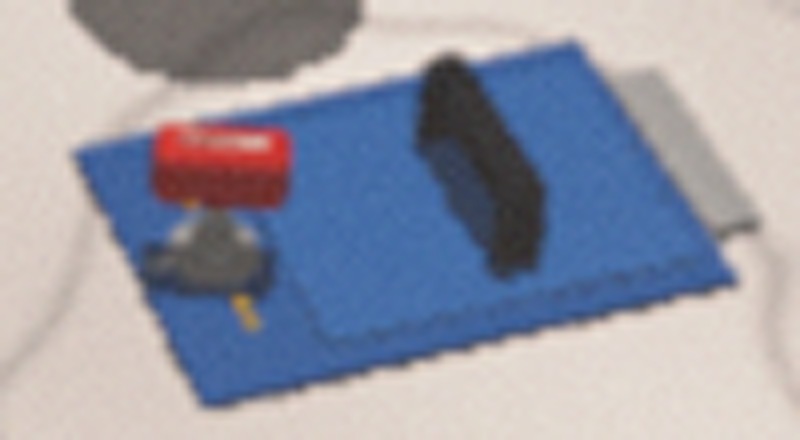

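View pics/z4.png

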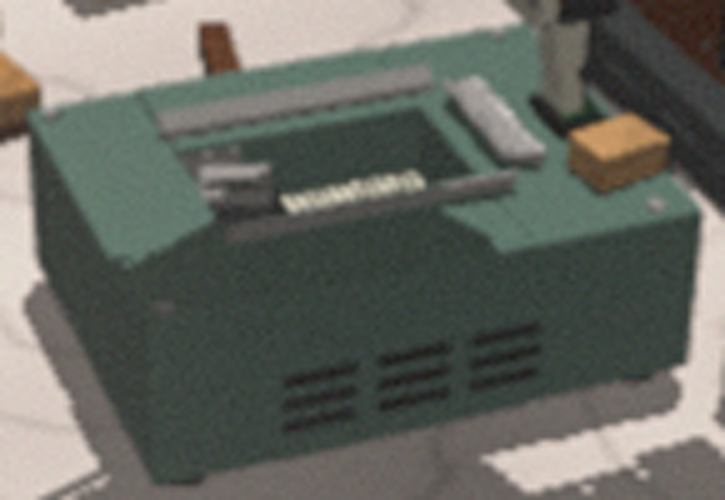

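The zooms show the plate corners, the tongue tip, the rails, the opening and the lip clearly. The handle is tilted from the cover's length. Next I'll fit the poses.

```bash
cat > h.py <<'E'
import numpy as np, cv2
from scipy.optimize import least_squares
from scipy.spatial.transform import Rotation as Ro
from station import arm, grab_frame, camera_params
def proj(name,X,pose=None):
    c=camera_params(name);X=np.atleast_2d(X)
    if name=='wrist':
        p,r=pose; T=np.array(c['tool_from_camera'])
        Rw=Ro.from_euler('xyz',r).as_matrix()
        Xt=(X-p)@Rw; Xc=(Xt-T[:3,3])@T[:3,:3]
    else: Xc=X@np.array(c['R']).T+c['t']
    u=Xc@np.array(c['intrinsics']).T
    return u[:,:2]/u[:,2:]
def place(p,L):
    x,y,a=p;c,s=np.cos(a),np.sin(a);L=np.atleast_2d(L)
    return np.c_[x+c*L[:,0]-s*L[:,1],y+s*L[:,0]+c*L[:,1],L[:,2]]
def fit(obs,p0):
    """obs: list of (cam, local pts, pixels, pose)"""
    f=lambda p:np.concatenate([(proj(n,place(p,L),po)-np.array(px)).ravel() for n,L,px,po in obs])
    r=least_squares(f,p0,loss='soft_l1')
    return r.x,f(r.x).reshape(-1,2)
def snap(name,file):
    s=arm.get_state(); cv2.imwrite('pics/'+file,grab_frame(name)); return s
E
python3 - <<'E'
from h import *
z=.004
L=[[-.085,.055,z],[-.085,-.055,z],[.085,-.055,z],[.085,.055,z],[.103,-.035,z],[.103,.035,z]]
# scene: left = -y
sc=np.array([[470,132],[168,128],[66,492],[402,502],[112,542],[332,546]])/[7,6.5]+[195,250]-.45
# side: far= +y? 
si=np.array([[78,152],[205,405],[735,285],[575,42],[757,222],[655,68]])/8+[330,305]-.45
for o in ([('scene',L,sc,None)],[('side',L,si,None)],[('scene',L,sc,None),('side',L,si,None)]):
    p,r=fit(o,[.6,-.25,0]); print(p,np.round(r,1).tolist())
    print('grip',place(p,[[.025,0,.027]]),'stud',place(p,[[-.06,0,.039]]))
# collector
z=.12
Ls=[[-.081,.042,z],[.070,.042,z]]
cs=np.array([[380,140],[428,382]])/5+[340,200]-.45
Lr=[[.092+.012,-.046,.127],[.092+.012,.046,.127]]
L2=[[-.081,.042,z],[.07,.042,z]]
o=[('scene',Ls,cs,None)]
p,r=fit(o,[.6,.15,0]); print('coll',p,r)
# predict
names=['op']*4+['rail']*4
P=[[-.081,-.042,z],[-.081,.042,z],[.07,.042,z],[.07,-.042,z],[-.08,.0565,z],[.08,.0565,z],[.092,-.046,.127],[.092,.046,.127]]
print(np.round((proj('scene',place(p,P))-[340,200])*5))
print(np.round((proj('side',place(p,P))-[245,180])*5))
E
```

```text
[ 0.57481429 -0.23703214 -0.09616708] [[-0.0, 0.2], [-0.0, -0.1], [-0.0, 0.4], [-0.1, 0.1], [0.4, -0.4], [-0.2, -0.1]]
grip [[ 0.59969878 -0.23943261  0.027     ]] stud [[ 0.51509152 -0.23127101  0.039     ]]
[ 0.57137897 -0.23901251 -0.10415049] [[-1.2, -0.2], [-0.6, 0.7], [0.6, -0.5], [0.1, -0.4], [0.7, -0.0], [0.1, 0.1]]
grip [[ 0.5962435  -0.24161157  0.027     ]] stud [[ 0.5117041  -0.23277478  0.039     ]]
[ 0.57335261 -0.23756298 -0.09883494] [[-0.2, -0.2], [-0.1, -0.6], [-0.3, -0.2], [-0.5, -0.4], [0.1, -0.9], [-0.5, -0.7], [-0.8, -0.7], [0.1, 0.1], [1.0, -1.3], [0.3, -1.0], [1.0, -0.8], [0.3, -0.6]]
grip [[ 0.5982306  -0.24002983  0.027     ]] stud [[ 0.51364542 -0.23164253  0.039     ]]
coll [ 0.56557595  0.15645562 -0.06072404] [[-0.00150488 -0.21415777]
 [ 0.00091655  0.17378702]]
[[201. 138.]
 [378. 137.]
 [426. 381.]
 [230. 382.]
 [409. 138.]
 [463. 398.]
 [226. 411.]
 [446. 410.]]
[[222. 220.]
 [177. 146.]
 [423. 103.]
 [477. 173.]
 [172. 134.]
 [429.  89.]
 [516. 159.]
 [455.  84.]]
```

```bash
python3 -m handwheel '[[[0.087,0.095,0.26,-0.075,0],[0.087,0.095,0.26,-0.075,0],[0.087,0.095,0.26,-0.075,0],[0.087,0.095,0.26,-0.075,0],[0.087,0.095,0.26,-0.075,0],[0.087,0.095,0.26,-0.075,0],[0.087,0.095,0.26,-0.075,0],[0.087,0.095,0.26,-0.075,0],[0.087,0.095,0.26,-0.075,0],[0.087,0.095,0.26,-0.075,0],[0.087,0.095,0.26,-0.075,0]]]'
python3 - <<'E'
from h import *
s=snap('wrist','w1.png'); print(s['eef_pos'],s['ee_rot'],s['t'],np.abs(s['qd']).max())
E
```

```text
t: 1.07
eef_pos: [0.5798, 0.2591, 0.3003]
ee_rot: [-3.141, -0.002, 3.141]
force: [-0.7, -0.5, -0.9]
width: 0.0868
[0.57976517 0.25910882 0.30031152] [-3.14077797e+00 -2.16089229e-03  3.14076056e+00] 1.0667 0.011437373960550033
```

View pics/w1.png

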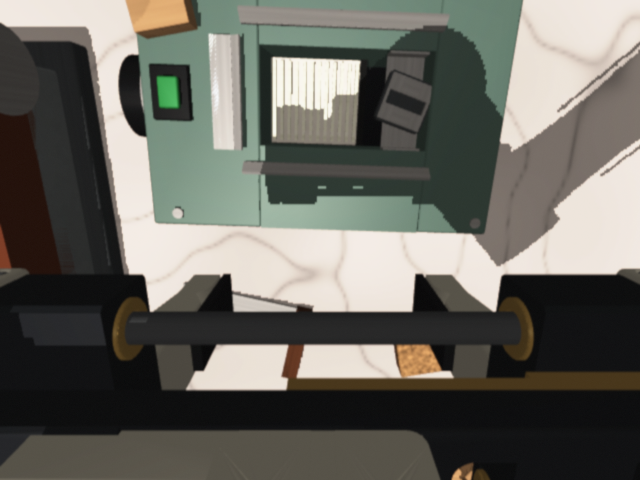

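The wrist view shows the whole hatch: the opening at (265–430, 45–150), the lip at (225,90), the rails at y≈17 and 170, and the cup with its slot at (404,100). I'll zoom in.

Run:
```python
import cv2
s=cv2.imread('pics/w1.png')
cv2.imwrite('pics/w1a.png',cv2.resize(s[0:190,190:460],(797,561),interpolation=cv2.INTER_CUBIC))
cv2.imwrite('pics/w1b.png',cv2.resize(s[45:160,360:450],None,fx=5,fy=5,interpolation=cv2.INTER_CUBIC))
print(797/270,561/190)
```

```text
2.9518518518518517 2.9526315789473685
```

View pics/w1a.png

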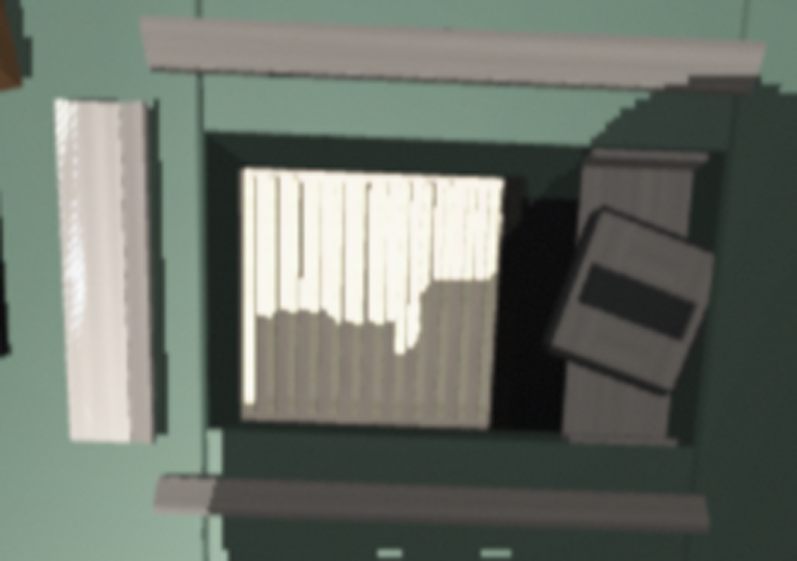

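View pics/w1b.png

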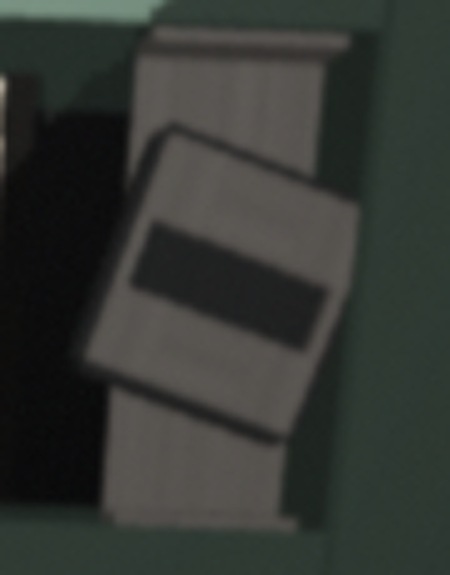

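Run:
```python
from h import *
k=2.952
pose=(np.array([0.57976517,0.25910882,0.30031152]),[-3.14077797,-2.16089229e-03,3.14076056])
z=.12
L=[[.07,-.042,z],[-.081,-.042,z],[-.081,.042,z],[.07,.042,z]]
px=np.array([[203,132],[728,150],[695,446],[203,430]])/k+[190,0]-.33
Ls=[[-.081,.042,z],[.070,.042,z]]
cs=np.array([[380,140],[428,382]])/5+[340,200]-.45
for o in ([('wrist',L,px,pose)],[('wrist',L,px,pose),('scene',Ls,cs,None)]):
    p,r=fit(o,[.6,.15,0]); print(p,np.round(r,1).tolist())
P=[[-.06,0,.108],[-.08,.0565,z],[.08,.0565,z],[-.08,-.0565,z],[.08,-.0565,z],[.092,-.046,.127],[.092,.046,.127],[.084,-.046,.131],[.084,.046,.131]]
p,_=fit([('wrist',L,px,pose)],[.6,.15,0])
print(np.round((proj('wrist',place(p,P),pose)+.33-[190,0])*k))
# slot angle: back-project on z=.108 approx
sl=np.array([[142,258],[318,320]])/5+[360,45]-.4
f=lambda q:(proj('wrist',np.c_[q.reshape(2,2),[.108,.108]],pose)-sl).ravel()
q=least_squares(f,[.5,.16,.5,.16]).x.reshape(2,2); d=q[0]-q[1]
print('slot pts',q,'mid',q.mean(0),'exp',place(p,[[-.06,0,.108]]),'len',np.linalg.norm(d),'cw angle rel',-(np.arctan2(d[1],d[0])-p[2]))
```

```text
[ 0.56522497  0.15830236 -0.03376857] [[0.2, -0.4], [-0.8, -0.1], [-0.5, 0.3], [1.7, 0.2]]
[ 0.56531269  0.15822447 -0.03520658] [[0.2, -0.6], [-0.8, -0.1], [-0.7, 0.3], [1.6, -0.0], [-0.2, -0.6], [1.5, -0.4]]
[[631. 304.]
 [685. 494.]
 [177. 477.]
 [728.  94.]
 [168.  73.]
 [121. 106.]
 [132. 443.]
 [146. 104.]
 [156. 444.]]
slot pts [[0.51960101 0.15468763]
 [0.48659231 0.16544883]] mid [0.50309666 0.16006823] exp [[0.50525917 0.16032809 0.108     ]] len 0.03471855050913288 cw angle rel 0.2813776775878273
```

The collector is at (0.565, 0.158) with yaw −0.034, the residuals are small, and the slot looks about +0.28 askew. Now over to the cover.

```bash
python3 -m handwheel '[[[0.087,-0.018,-0.43,0.10,5.6],[0.087,-0.018,-0.43,0.10,5.6],[0.087,-0.018,-0.43,0.10,5.6],[0.087,-0.018,-0.43,0.10,5.6],[0.087,-0.018,-0.43,0.10,5.6],[0.087,-0.018,-0.43,0.10,5.6],[0.087,-0.018,-0.43,0.10,5.6],[0.087,-0.018,-0.43,0.10,5.6],[0.087,-0.018,-0.43,0.10,5.6],[0.087,-0.018,-0.43,0.10,5.6],[0.087,-0.018,-0.43,0.10,5.6],[0.087,-0.018,-0.43,0.10,5.6],[0.087,-0.018,-0.43,0.10,5.6],[0.087,-0.018,-0.43,0.10,5.6]]]'
python3 - <<'E'
from h import *
s=snap('wrist','w2.png'); print(s['eef_pos'].tolist(),s['ee_rot'].tolist(),s['t'],s['q'])
E
```

```text
t: 2.28
eef_pos: [0.5967, -0.1723, 0.2004]
ee_rot: [-3.141, -0.002, 3.04]
force: [0.5, -0.2, -0.8]
width: 0.087
[0.59672983270961, -0.1722734076454664, 0.20043527836112762] [-3.1405147959045845, -0.002431758274465956, 3.0403874111515528] 2.2833 [ 3.33593615e-02  2.89749414e-01 -1.49116644e-01  8.18557410e-04
 -1.13448478e+00 -1.34910163e-01]
```

View pics/w2.png

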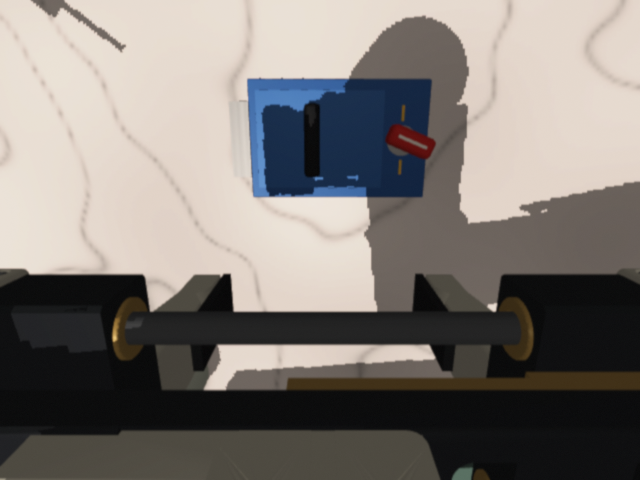

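Run:
```python
from h import *
s=cv2.imread('pics/w2.png')
cv2.imwrite('pics/w2a.png',cv2.resize(s[65:210,230:445],None,fx=3.7,fy=3.7,interpolation=cv2.INTER_CUBIC))
pose=(np.array([0.59672983,-0.17227341,0.20043528]),[-3.1405147959,-0.00243175827,3.04038741])
z=.004
L=[[.085,-.055,z],[-.085,-.055,z],[-.085,.055,z],[.085,.055,z],[.025,-.032,.034],[.025,.032,.034]]
px=[[248,79],[431,79],[423,196.5],[254,196.5],[312,103],[312,177]]
p,r=fit([('wrist',L,px,pose)],[.57,-.24,-.1]); print(p,np.round(r,1).tolist())
print(place(p,[[.025,0,.027],[-.06,0,.039]]))
print(proj('wrist',place(p,[[-.06,0,.049],[.103,-.035,.004],[.103,.035,.004]]),pose))
```

```text
[ 0.57410259 -0.23553577 -0.10217858] [[-1.2, -0.8], [1.9, -0.6], [0.5, 1.0], [-0.9, 0.9], [-0.2, -0.5], [0.3, 1.0]]
[[ 0.5989722  -0.23808579  0.027     ]
 [ 0.51441553 -0.22941571  0.039     ]]
[[413.35297642 141.8535726 ]
 [228.63004735 101.47980218]
 [233.72268891 177.24842395]]
```

View pics/w2a.png

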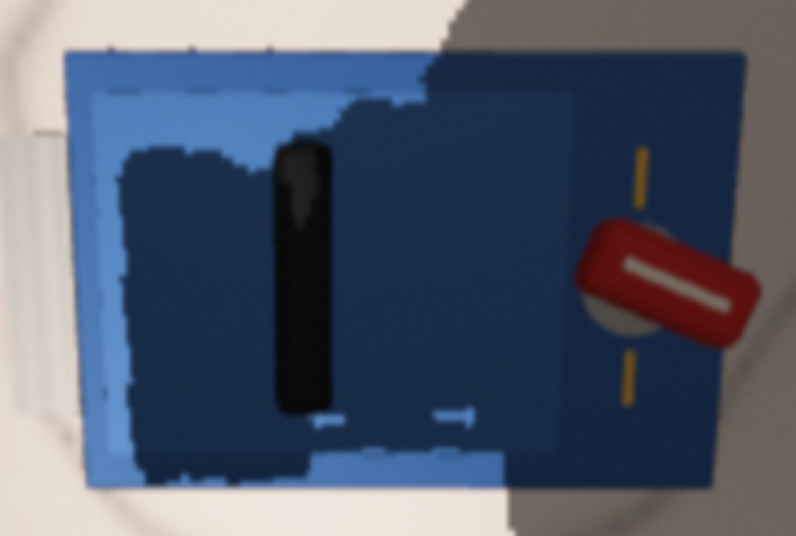

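The cover is at (0.574, −0.236) with yaw −0.102, which agrees with the other cameras to about 2 mm, and the handle is near +0.4. The fully open fingers would nearly touch the handle, so I'll narrow to 40 mm before descending.

```bash
python3 -m handwheel '[[[0.040,-0.009,-0.0656,0.06,0],[0.040,-0.009,-0.0656,0.13,0],[0.040,-0.009,-0.0656,0.13,0],[0.040,-0.009,-0.0656,0.13,0],[0.040,-0.009,-0.0656,0.13,0],[0.040,-0.009,-0.0656,0.13,0],[0.040,-0.009,-0.0656,0.13,0]]]'
```

```text
t: 2.92
eef_pos: [0.6007, -0.2372, 0.0728]
ee_rot: [-3.14, 0.001, 3.043]
force: [-0.3, 0.1, 0.9]
width: 0.0461
```

```bash
python3 -m handwheel '[[[0.040,0.001,-0.001,0.03,0],[0.040,0.001,-0.001,0.05,0],[0.040,0.001,-0.001,0.0625,0],[0.040,0.001,-0.001,0.0625,0],[0.040,0.001,-0.001,0.0625,0],[0.010,0.001,-0.001,0.0625,0],[0.010,0.001,-0.001,0.0625,0],[0.010,0.001,-0.001,0.0625,0],[0.010,0.001,-0.001,0.0625,0],[0.010,0.001,-0.001,0.0625,0]]]' 40
```

```text
t: 3.75
eef_pos: [0.5997, -0.2382, 0.0109]
ee_rot: [-3.14, 0.001, 3.043]
force: [-0.7, 1.8, 3.7]
width: 0.0132
```

Run:
```python
from h import *
s=snap('side','s2.png'); print(s['width'],s['force'],s['eef_pos'],s['ee_rot'])
im=cv2.imread('pics/s2.png'); cv2.imwrite('pics/s2a.png',cv2.resize(im[200:380,270:480],None,fx=3.3,fy=3.3))
```

```text
0.01318442825752914 [-0.73055088  1.79802757  3.72871832] [ 0.59970261 -0.23824505  0.01093029] [-3.14001175e+00  1.15400643e-03  3.04305879e+00]
```

View pics/s2a.png

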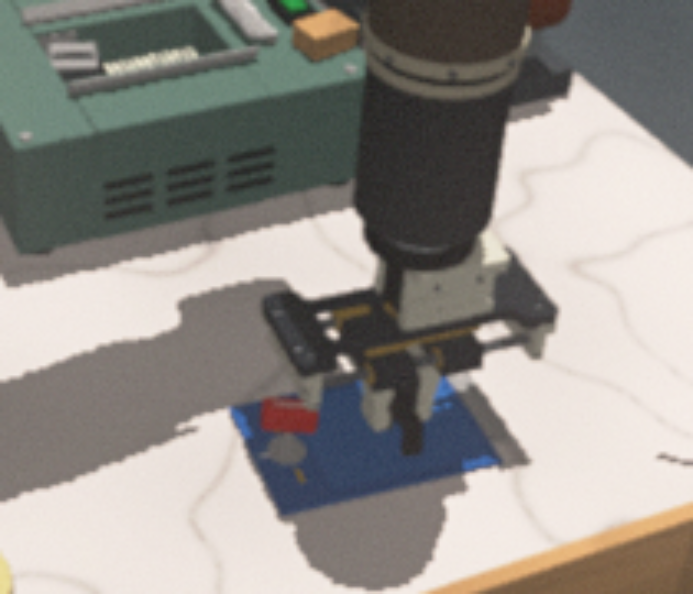

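The bar is held (width 13 mm) and the fingers are clear of the handle. Before carrying the cover I'll check where the bottle stands.

```bash
python3 - <<'E'
from h import *
for n,px in (('scene',[342,368]),('side',[401,262])):
    f=lambda q:(proj(n,[[q[0],q[1],0.005]])[0]-px); print(n,least_squares(f,[.7,0]).x)
E
python3 -m handwheel '[[[0.010,0,0,-0.02,0],[0.010,0,0,-0.05,0],[0.010,0,0,-0.09,0],[0.010,0,0,-0.13,0],[0.010,0,0,-0.17,0],[0.010,0,0,-0.20,0],[0.010,0,0,-0.20,0],[0.010,0,0,-0.20,0]]]'
```

```text
scene [0.78071694 0.00468008]
side [ 0.76585544 -0.02135308]
t: 4.47
eef_pos: [0.6, -0.2377, 0.2123]
ee_rot: [-3.141, 0.004, 3.043]
force: [-0.6, 0.8, -5.9]
width: 0.0133
```

```bash
python3 -m handwheel '[[[0.010,0.004,0.02,0,-0.5],[0.010,0.01,0.055,0,-1],[0.010,0.016,0.09,0,-1.5],[0.010,0.023,0.125,0,-2],[0.010,0.029,0.16,0,-2.5],[0.010,0.035,0.195,0,-3],[0.010,0.042,0.23,0,-3.7],[0.010,0.048,0.265,0,-3.7],[0.010,0.054,0.30,0,-3.7],[0.010,0.060,0.335,0,-3.7],[0.010,0.067,0.365,0,-3.7],[0.010,0.070,0.385,0,-3.7],[0.010,0.070,0.391,0,-3.7],[0.010,0.070,0.391,0,-3.7],[0.010,0.070,0.391,0,-3.7]]]'
python3 - <<'E'
from h import *
s=snap('wrist','w3.png'); print(s['eef_pos'].tolist(),s['ee_rot'].tolist(),s['t'],s['q'])
s=snap('scene','c3.png')
E
```

```text
t: 5.72
eef_pos: [0.5679, 0.1578, 0.2097]
ee_rot: [-3.139, 0.001, 3.108]
force: [0.3, -0.2, -5.4]
width: 0.0135
[0.5679451104655228, 0.1577809979433004, 0.20966073061342438] [-3.13859805743752, 0.0009963621572197656, 3.1078035270393927] 5.7167 [ 0.60442928  0.23073502 -0.2089461   0.00331239 -1.13210115 -0.63962835]
```

View pics/w3.png

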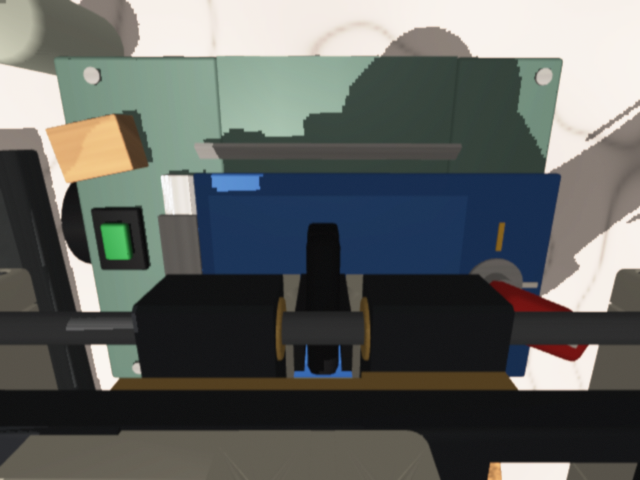

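View pics/c3.png

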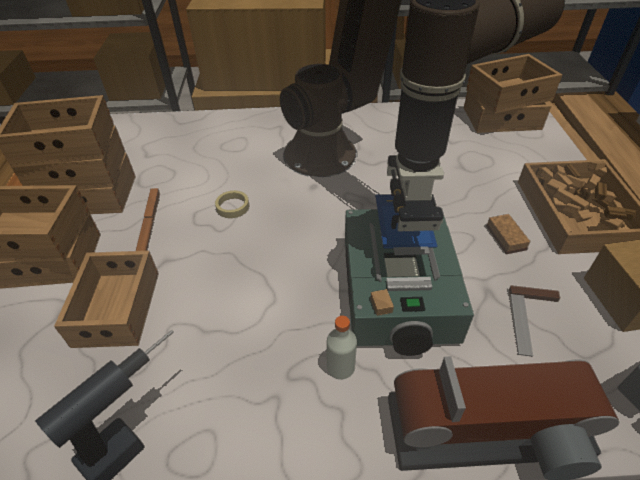

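Run:
```python
from h import *
s=cv2.imread('pics/w3.png')
cv2.imwrite('pics/w3a.png',cv2.resize(s[130:290,150:350],None,fx=3.7,fy=3.7,interpolation=cv2.INTER_CUBIC))
cv2.imwrite('pics/w3b.png',cv2.resize(s[130:290,400:600],None,fx=3.7,fy=3.7,interpolation=cv2.INTER_CUBIC))
```

```text
(no output)
```

View pics/w3a.png

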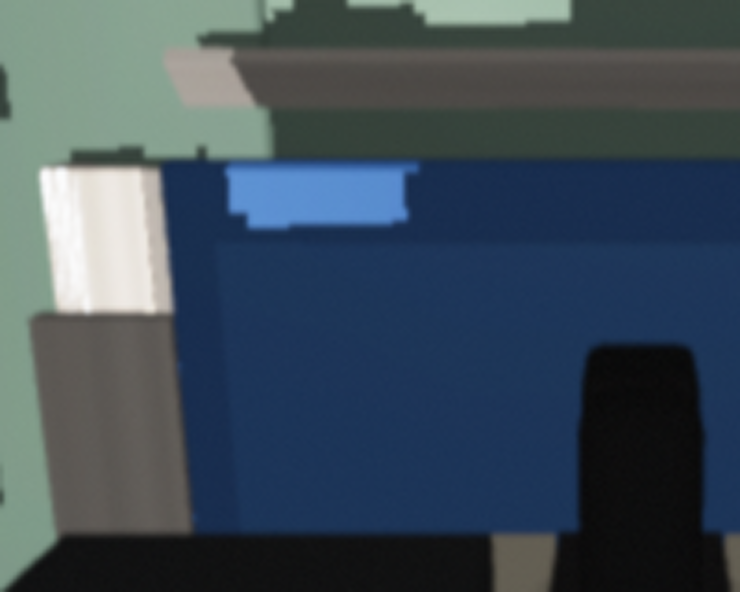

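View pics/w3b.png

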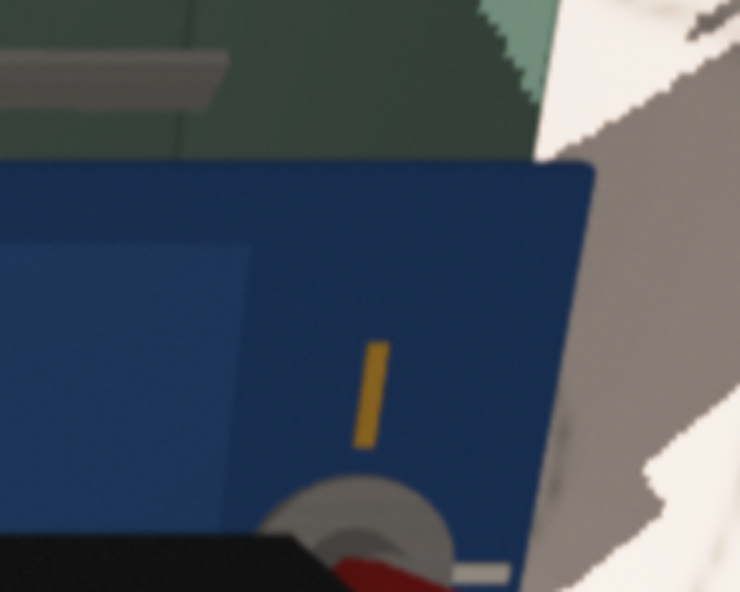

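Run:
```python
from h import *
pose=(np.array([0.5679451,0.157781,0.20966073]),[-3.138598,0.00099636,3.1078035])
px=np.array([[194.0,173.2],[561.4,173.5],[158.1,215.1]])-.37
def f(q):
    L=[[.085,-.055,q[3]],[-.085,-.055,q[3]],[.103,-.035,q[3]]]
    return (proj('wrist',place(q[:3],L),pose)-px).ravel()
r=least_squares(f,[.55,.157,-.03,.2]); print(r.x,r.fun)
print('grip est',place(r.x[:3],[[.025,0,0]]),'tcp',pose[0])
# predicted rail inner base rows and seam using collector pose
for p in ([.56522,.1583,-.0338],):
    print(proj('wrist',place(p,[[.10,-.0565,.12],[-.1,-.0565,.12],[.08,-.0565,.12],[-.08,-.0565,.12]]),pose))
```

```text
[ 0.54307018  0.15841886 -0.03583692  0.20055963] [-1.16335601 -0.24040112  0.08869813  0.16295059  1.11014256  0.07970779]
grip est [[0.56805413 0.15752313 0.        ]] tcp [0.5679451  0.157781   0.20966073]
[[179.17992743 158.64331518]
 [474.70592942 158.57239793]
 [208.68084445 158.63623585]
 [445.10156558 158.57950208]]
```

The cover lines up with the rails to within 0.7 mm and 0.002 rad, and sits 22 mm short of home. Lowering.

```bash
python3 -m handwheel '[[[0.010,0,0.0007,0.02,0],[0.010,0,0.0007,0.04,0],[0.010,0,0.0007,0.055,0],[0.010,0,0.0007,0.064,0],[0.010,0,0.0007,0.068,0],[0.010,0,0.0007,0.071,0],[0.010,0,0.0007,0.074,0],[0.010,0,0.0007,0.076,0],[0.010,0,0.0007,0.076,0]]]'
```

```text
t: 6.57
eef_pos: [0.5688, 0.1576, 0.1348]
ee_rot: [-3.14, 0.003, 3.106]
force: [-0.1, 0.7, -4.6]
width: 0.0137
```

```bash
python3 -m handwheel '[[[0.010,0,0.0006,0.001,0],[0.010,0,0.0006,0.002,0],[0.010,0,0.0006,0.003,0],[0.010,0,0.0006,0.003,0]]]'; python3 -m handwheel '[[[0.010,0,0,0.001,0],[0.010,0,0,0.0015,0],[0.010,0,0,0.0015,0]]]'
```

```text
t: 6.9
eef_pos: [0.5687, 0.1583, 0.1317]
ee_rot: [-3.14, 0.003, 3.106]
force: [0.1, 0.2, -5.7]
width: 0.0137
t: 7.15
eef_pos: [0.569, 0.1584, 0.1309]
ee_rot: [-3.14, 0.003, 3.107]
force: [-2.1, -0.4, 1.7]
width: 0.0138
```

Run:
```python
from h import *
snap('side','s4.png');snap('scene','c4.png');snap('wrist','w4.png')
a=cv2.imread('pics/s4.png')[150:290,230:410];b=cv2.imread('pics/c4.png')[190:330,330:490]
cv2.imwrite('pics/m4.png',np.hstack([cv2.resize(a,(400,311)),cv2.resize(b,(355,311))]))
```

```text
(no output)
```

View pics/m4.png

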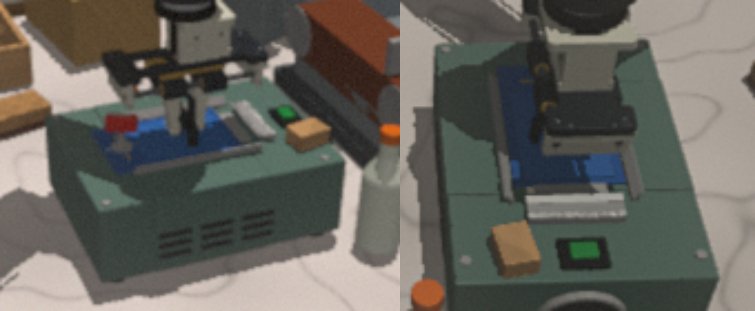

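View pics/w4.png

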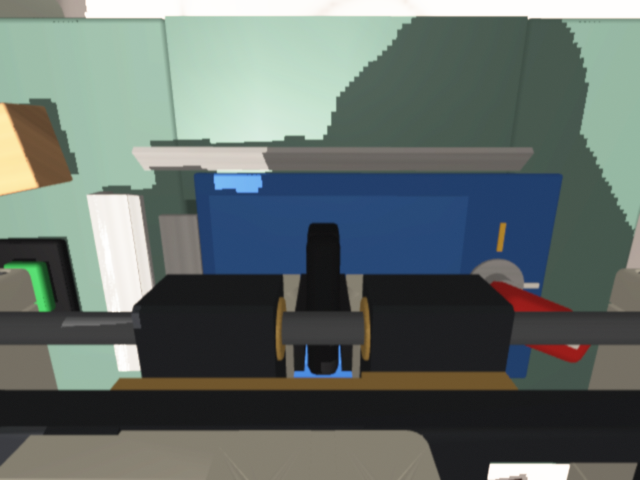

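The cover lies flat between the rails with the tongue tip just short of the lip mouth at (155,230). Sliding it in.

```bash
python3 -m handwheel '[[[0.010,-0.002,0,0,0],[0.010,-0.004,0,0,0],[0.010,-0.006,0,0,0],[0.010,-0.008,0,0,0],[0.010,-0.010,0,0,0],[0.010,-0.012,0,0,0],[0.010,-0.014,0,0,0],[0.010,-0.016,0,0,0],[0.010,-0.018,0,0,0],[0.010,-0.018,0,0,0]]]'
```

```text
t: 8.13
eef_pos: [0.5875, 0.1577, 0.1309]
ee_rot: [-3.14, 0.004, 3.107]
force: [-2.0, -0.8, 1.8]
width: 0.014
```

```bash
python3 -m handwheel '[[[0.010,-0.001,0,0,0],[0.010,-0.002,0,0,0],[0.010,-0.003,0,0,0],[0.010,-0.003,0,0,0]]]';python3 -m handwheel '[[[0.010,-0.001,0,0,0],[0.010,-0.002,0,0,0],[0.010,-0.002,0,0,0]]]'
```

```text
t: 8.47
eef_pos: [0.5907, 0.1576, 0.1309]
ee_rot: [-3.14, 0.004, 3.107]
force: [-3.8, 0.1, 2.2]
width: 0.0137
t: 8.72
eef_pos: [0.5912, 0.1575, 0.1309]
ee_rot: [-3.14, 0.001, 3.106]
force: [-11.9, 2.1, 8.9]
width: 0.0135
```

It stops at the wall: x = 0.591 against 0.590 expected, with the force climbing to 12 N. Releasing and lifting.

```bash
python3 -m handwheel '[[[0.040,0,0,0,0],[0.040,0,0,0,0],[0.040,0,0,0,0],[0.040,0,0,0,0],[0.040,0,0,-0.03,0],[0.040,0,0,-0.06,0],[0.040,0,0,-0.09,0],[0.040,0,0.05,-0.12,0],[0.040,0.06,0.08,-0.13,0],[0.040,0.06,0.08,-0.13,0],[0.040,0.06,0.08,-0.13,0],[0.040,0.06,0.08,-0.13,0]]]'
python3 - <<'E'
from h import *
s=snap('wrist','w5.png'); print(s['eef_pos'].tolist(),s['ee_rot'].tolist(),s['t'],s['q'])
snap('side','s5.png')
cv2.imwrite('pics/s5a.png',cv2.resize(cv2.imread('pics/s5.png')[160:290,230:410],None,fx=4,fy=4,interpolation=cv2.INTER_CUBIC))
E
```

```text
t: 9.72
eef_pos: [0.5334, 0.2414, 0.2618]
ee_rot: [-3.141, 0.003, 3.109]
force: [-0.3, -0.2, 0.3]
width: 0.04
[0.5334036088529739, 0.24135448810884877, 0.26183464382107396] [-3.141221024084815, 0.0031843702889013947, 3.1092112257099496] 9.7167 [ 0.76040635  0.18952082 -0.14050992  0.00267518 -1.23879641 -0.79365781]
```

View pics/w5.png

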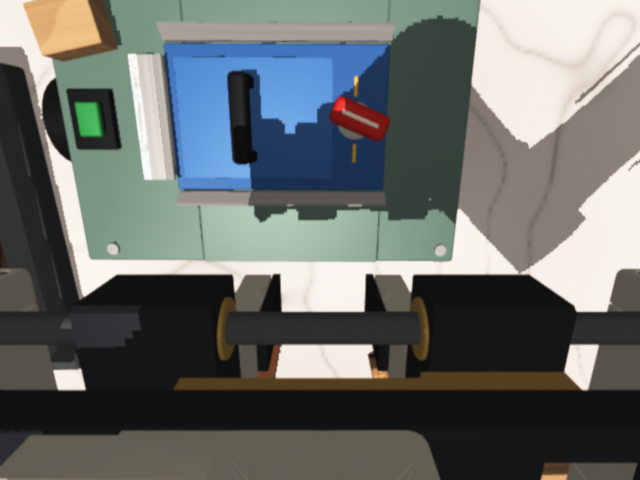

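View pics/s5a.png

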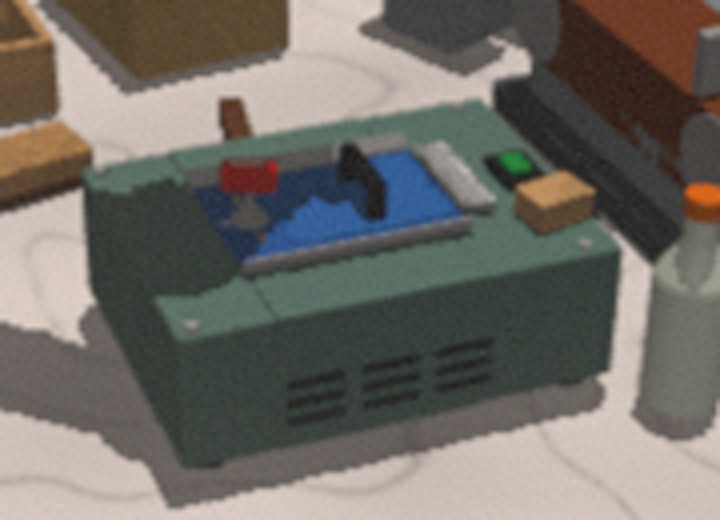

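The cover is home under the lip, which ends at (178,115). Now I'll zoom in to measure the plate and handle precisely.

Run:
```python
import cv2
s=cv2.imread('pics/w5.png')
cv2.imwrite('pics/w5a.png',cv2.resize(s[20:215,140:405],None,fx=3,fy=3,interpolation=cv2.INTER_CUBIC))
cv2.imwrite('pics/w5b.png',cv2.resize(s[85:155,320:400],None,fx=8,fy=8,interpolation=cv2.INTER_CUBIC))
```

```text
(no output)
```

View pics/w5a.png

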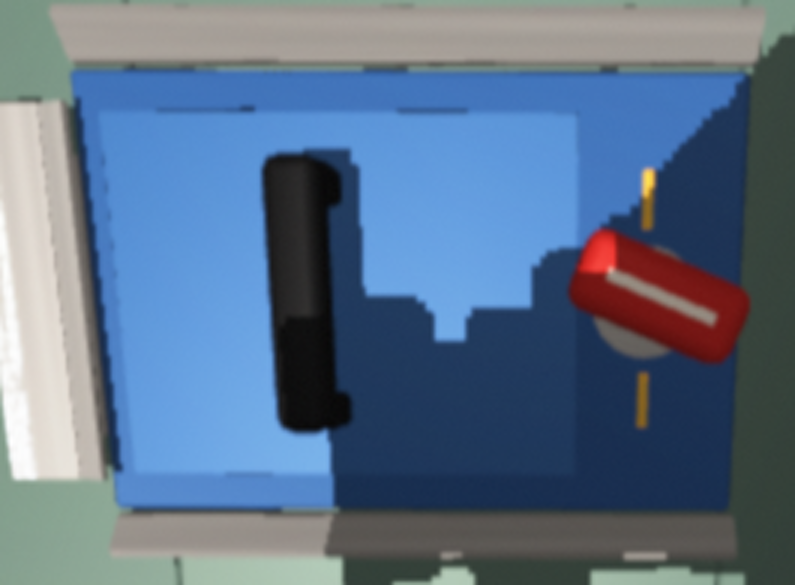

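View pics/w5b.png

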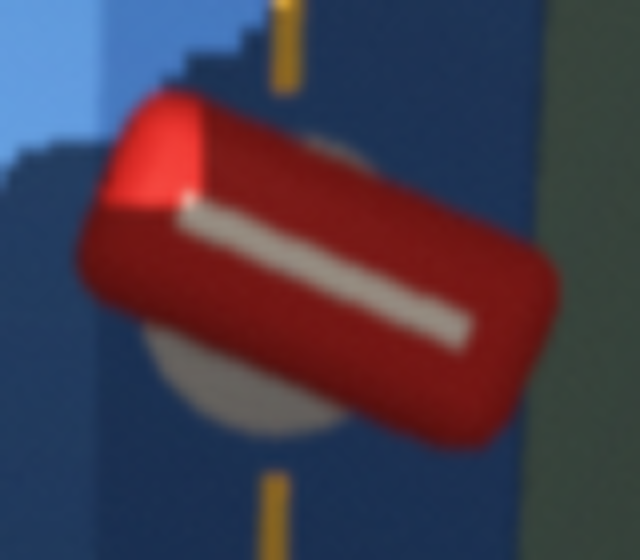

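Run:
```python
from h import *
pose=(np.array([0.5334036,0.2413545,0.2618346]),[-3.141221,0.00318437,3.1092112])
z=.124
L=[[.085,-.055,z],[-.085,-.055,z],[-.085,.055,z],[.085,.055,z],[.025,-.032,.154],[.025,.032,.154]]
px=np.array([[75,72],[750,72],[728,510],[118,508],[288,155],[305,430]])/3+[140,20]-.33
p,r=fit([('wrist',L,px,pose)],[.565,.158,-.03]); print('cover',p,np.round(r,1).tolist())
print('rel to coll', p-[.56522,.1583,-.0338]); print('stud',place(p,[[-.06,0,.159]]))
sl=np.array([[190,210],[467,335]])/8+[320,85]-.44
f=lambda q:(proj('wrist',np.c_[q.reshape(2,2),[.169,.169]],pose)-sl).ravel()
q=least_squares(f,[.5,.16,.5,.16]).x.reshape(2,2); d=q[0]-q[1]
print('stripe mid',q.mean(0),'len',np.linalg.norm(d),'cw',-(np.arctan2(d[1],d[0])-p[2]),'world ang',np.arctan2(d[1],d[0]))
```

```text
cover [ 0.56551779  0.15863564 -0.03514665] [[-2.1, -0.7], [1.4, -0.3], [1.4, 0.9], [-0.4, 0.9], [-0.1, -1.2], [-0.2, 2.3]]
rel to coll [ 0.00029779  0.00033564 -0.00134665]
stud [[0.50555484 0.160744   0.159     ]]
stripe mid [0.50573515 0.16053772] len 0.025310761163407604 cw 0.3993705412290997 world ang -0.4345171958565931
```

The cover is home to within 0.5 mm. The stud is at (0.506, 0.1605) and the handle at +0.40 clockwise. I'll turn the tool −67° so it grips across the handle, with q6 room left for the clockwise turn.

```bash
python3 -m handwheel '[[[0.045,0.0248,-0.0817,0.04,-7],[0.045,0.0248,-0.0817,0.04,-14],[0.045,0.0248,-0.0817,0.04,-21],[0.045,0.0248,-0.0817,0.04,-28],[0.045,0.0248,-0.0817,0.04,-35],[0.045,0.0248,-0.0817,0.04,-42],[0.045,0.0248,-0.0817,0.04,-49],[0.045,0.0248,-0.0817,0.04,-56],[0.045,0.0248,-0.0817,0.04,-63],[0.045,0.0248,-0.0817,0.04,-67],[0.045,0.0248,-0.0817,0.04,-67],[0.045,0.0248,-0.0817,0.04,-67],[0.045,0.0248,-0.0817,0.04,-67]]]'
```

```text
t: 10.9
eef_pos: [0.5067, 0.1585, 0.2203]
ee_rot: [-3.14, -0.002, -2.01]
force: [-0.0, 0.4, 0.5]
width: 0.0447
```

```bash
python3 -m handwheel '[[[0.045,-0.0015,0.0015,0.03,0],[0.045,-0.0015,0.0015,0.05,0],[0.045,-0.0015,0.0015,0.065,0],[0.045,-0.0015,0.0015,0.0745,0],[0.045,-0.0015,0.0015,0.0745,0],[0.045,-0.0015,0.0015,0.0745,0]]]'
python3 - <<'E'
from h import *
s=snap('side','s6.png');snap('scene','c6.png')
print(s['eef_pos'],s['ee_rot'],s['force'])
a=cv2.imread('pics/s6.png')[150:270,230:390];b=cv2.imread('pics/c6.png')[170:290,340:480]
cv2.imwrite('pics/m6.png',np.hstack([cv2.resize(a,(427,320)),cv2.resize(b,(373,320))]))
E
```

```text
t: 11.4
eef_pos: [0.5064, 0.1602, 0.1459]
ee_rot: [-3.14, -0.002, -2.011]
force: [-0.5, 1.9, 0.8]
width: 0.0452
[0.50635995 0.16019876 0.14594346] [-3.13959053e+00 -2.46749770e-03 -2.01119712e+00] [-0.49831609  1.89321574  0.83754161]
```

View pics/m6.png

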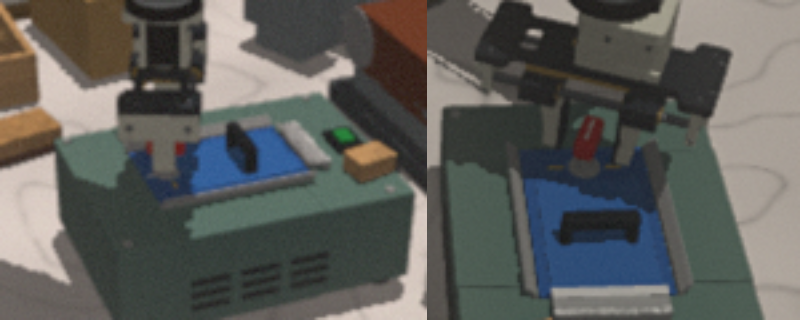

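The fingers straddle the red handle and are aligned with its sides. Closing with a moderate grip.

```bash
python3 -m handwheel '[[[0.010,0,0,0,0],[0.010,0,0,0,0],[0.010,0,0,0,0],[0.010,0,0,0,0],[0.010,0,0,0,0],[0.010,0,0,0,0]]]' 30
python3 - <<'E'
from h import *
s=arm.get_state();print(s['force'],s['moment'],s['width'],s['ee_rot'])
E
```

```text
t: 12.0
eef_pos: [0.5065, 0.1603, 0.1471]
ee_rot: [-3.139, -0.001, -2.011]
force: [-1.9, -0.7, 2.5]
width: 0.0179
[-1.85727241 -0.69253249  2.53860145] [-0.47936939  0.79075591  0.00342689] 0.01794981707538193 [-3.13889569e+00 -1.24937394e-03 -2.01077683e+00]
```

```bash
python3 -m handwheel '[[[0.010,0,0,0.001,0],[0.010,0,0,0.0015,0],[0.010,0,0,0.0015,0]]]'; python3 -m handwheel '[[[0.010,0,0,0.001,0],[0.010,0,0,0.001,0],[0.010,0,0,0.001,0]]]'; python3 -m handwheel '[[[0.010,0,0,0.001,0],[0.010,0,0,0.001,0],[0.010,0,0,0.001,0]]]'
```

```text
t: 12.25
eef_pos: [0.5065, 0.1602, 0.1456]
ee_rot: [-3.139, -0.001, -2.011]
force: [-2.1, -0.4, 4.2]
width: 0.0179
t: 12.5
eef_pos: [0.5065, 0.1603, 0.1446]
ee_rot: [-3.139, -0.001, -2.011]
force: [-2.2, -0.9, 4.1]
width: 0.0179
t: 12.75
eef_pos: [0.5065, 0.1603, 0.1436]
ee_rot: [-3.139, -0.001, -2.011]
force: [-2.6, -1.2, 3.2]
width: 0.0178
```

```bash
python3 -m handwheel '[[[0.010,0,0,0.001,0],[0.010,0,0,0.001,0]]]'; python3 -m handwheel '[[[0.010,0,0,0.001,0],[0.010,0,0,0.001,0]]]'
python3 - <<'E'
from h import *
s=snap('side','s7.png')
print(s['force'],s['moment'],s['eef_pos'])
cv2.imwrite('pics/s7a.png',cv2.resize(cv2.imread('pics/s7.png')[150:250,230:350],None,fx=5,fy=5,interpolation=cv2.INTER_CUBIC))
E
```

```text
t: 12.92
eef_pos: [0.5065, 0.1602, 0.1426]
ee_rot: [-3.139, -0.001, -2.011]
force: [-3.1, -1.3, 4.6]
width: 0.0179
t: 13.08
eef_pos: [0.5065, 0.1602, 0.1416]
ee_rot: [-3.139, -0.001, -2.011]
force: [-2.0, -0.5, 5.6]
width: 0.018
[-1.96080525 -0.45560648  5.641182  ] [-0.29064038  1.08607026  0.08079136] [0.50650645 0.16021882 0.14161501]
```

View pics/s7a.png

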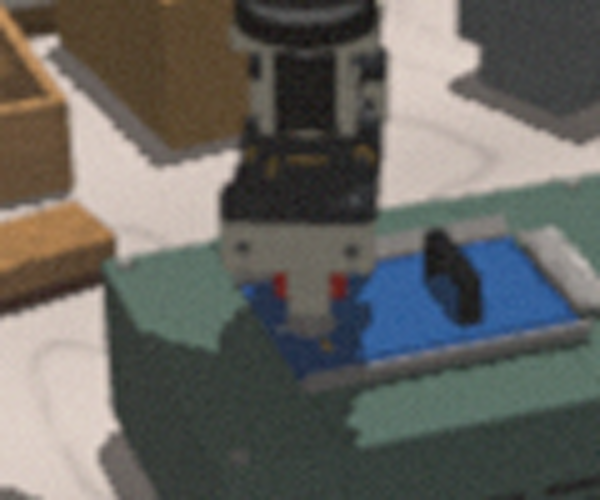

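The force follows the spring alone (5.6 N at 5.5 mm, 5.75 N expected). The foot has passed the 2.5 mm plate level without a jolt, so it seems to be in the slot already. I'll keep pressing gently and watch the force.

```bash
for i in 1; do :; done; python3 -m handwheel '[[[0.010,0,0,0.001,0],[0.010,0,0,0.0015,0],[0.010,0,0,0.0015,0]]]'; python3 -m handwheel '[[[0.010,0,0,0.001,0],[0.010,0,0,0.0015,0],[0.010,0,0,0.0015,0]]]'; python3 -m handwheel '[[[0.010,0,0,0.001,0],[0.010,0,0,0.0015,0],[0.010,0,0,0.0015,0]]]'
```

```text
t: 13.38
eef_pos: [0.5065, 0.1602, 0.1403]
ee_rot: [-3.139, -0.001, -2.01]
force: [-3.7, -0.9, 6.3]
width: 0.0179
t: 13.63
eef_pos: [0.5065, 0.1602, 0.1391]
ee_rot: [-3.139, -0.001, -2.01]
force: [-3.0, -0.6, 7.0]
width: 0.0178
t: 13.88
eef_pos: [0.5066, 0.1603, 0.1378]
ee_rot: [-3.138, -0.001, -2.01]
force: [-4.4, -0.8, 7.0]
width: 0.0181
```

```bash
python3 -m handwheel '[[[0.010,0,0,0.001,0],[0.010,0,0,0.0015,0],[0.010,0,0,0.0015,0]]]'; python3 -m handwheel '[[[0.010,0,0,0.001,0],[0.010,0,0,0.001,0],[0.010,0,0,0.001,0]]]';  python3 -m handwheel '[[[0.010,0,0,0.001,0],[0.010,0,0,0.001,0],[0.010,0,0,0.001,0]]]'
```

```text
t: 14.13
eef_pos: [0.5066, 0.1603, 0.1366]
ee_rot: [-3.138, -0.001, -2.01]
force: [-3.6, -1.2, 7.4]
width: 0.018
t: 14.38
eef_pos: [0.5066, 0.1603, 0.136]
ee_rot: [-3.138, -0.001, -2.01]
force: [-3.6, -1.1, 8.0]
width: 0.0175
t: 14.63
eef_pos: [0.5066, 0.1603, 0.1355]
ee_rot: [-3.138, -0.001, -2.01]
force: [-4.6, -1.1, 9.5]
width: 0.0174
```

```bash
python3 -m handwheel '[[[0.010,0,0,0.001,0],[0.010,0,0,0.001,0],[0.010,0,0,0.001,0]]]';  python3 -m handwheel '[[[0.010,0,0,0.001,0],[0.010,0,0,0.001,0],[0.010,0,0,0.001,0]]]'
```

```text
t: 14.88
eef_pos: [0.5066, 0.1602, 0.1354]
ee_rot: [-3.138, -0.001, -2.01]
force: [-6.7, -2.2, 13.9]
width: 0.0177
t: 15.13
eef_pos: [0.5066, 0.1603, 0.1354]
ee_rot: [-3.137, -0.0, -2.009]
force: [-6.4, -0.5, 13.3]
width: 0.0176
```

Hard bottom at 11.7 mm depth with 13.5 N. Now I'll turn clockwise in stages, keeping it pressed.

```bash
python3 -m handwheel '[[[0.010,0,0,0.001,3],[0.010,0,0,0.001,6],[0.010,0,0,0.001,9],[0.010,0,0,0.001,12],[0.010,0,0,0.001,12]]]' 40
python3 - <<'E'
from h import *
s=arm.get_state();print(s['moment'],s['q'])
E
```

```text
t: 15.55
eef_pos: [0.5066, 0.1602, 0.1354]
ee_rot: [-3.137, 0.001, -2.222]
force: [-7.1, -1.2, 13.2]
width: 0.0177
[-0.59573111  2.54916625 -0.0343787 ] [ 0.67894153  0.20194029 -0.43454223  0.00545983 -0.93241049  0.23764592]
```

```bash
python3 -m handwheel '[[[0.010,0,0,0.001,4],[0.010,0,0,0.001,8],[0.010,0,0,0.001,12],[0.010,0,0,0.001,16],[0.010,0,0,0.001,20],[0.010,0,0,0.001,24],[0.010,0,0,0.001,24]]]'
python3 - <<'E'
from h import *
s=snap('scene','c8.png');print(s['moment'],s['q'][5])
cv2.imwrite('pics/c8a.png',cv2.resize(cv2.imread('pics/c8.png')[180:300,340:480],None,fx=5,fy=5,interpolation=cv2.INTER_CUBIC))
E
```

```text
t: 16.13
eef_pos: [0.5065, 0.1601, 0.1354]
ee_rot: [-3.137, 0.003, -2.645]
force: [-5.8, -1.2, 15.1]
width: 0.0176
[-0.58577428  2.73048661 -0.07864202] -0.18563199844937942
```

View pics/c8a.png

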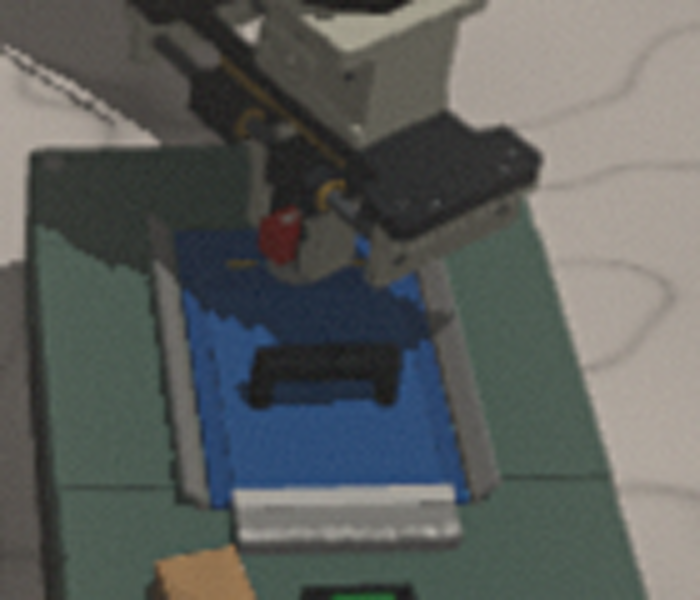

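The handle follows the fingers with no resistance, 0.63 rad so far. Continuing.

```bash
python3 -m handwheel '[[[0.010,0,0,0.001,4],[0.010,0,0,0.001,8],[0.010,0,0,0.001,12],[0.010,0,0,0.001,16],[0.010,0,0,0.001,20],[0.010,0,0,0.001,24],[0.010,0,0,0.001,28],[0.010,0,0,0.001,32],[0.010,0,0,0.001,32]]]'
python3 - <<'E'
from h import *
s=arm.get_state();print(s['moment'],s['q'][5],s['ee_rot'])
E
```

```text
t: 16.93
eef_pos: [0.5062, 0.16, 0.1354]
ee_rot: [-3.139, 0.005, 3.079]
force: [-7.4, -0.7, 14.1]
width: 0.0175
[-0.39021132  2.83680782 -0.03399306] -0.7453956475260697 [-3.13941613  0.00458332  3.0790372 ]
```

```bash
python3 -m handwheel '[[[0.010,0,0,0.001,4],[0.010,0,0,0.001,8],[0.010,0,0,0.001,12],[0.010,0,0,0.001,16],[0.010,0,0,0.001,19],[0.010,0,0,0.001,19],[0.010,0,0,0.001,19]]]'
python3 - <<'E'
from h import *
s=arm.get_state();print(s['moment'],s['q'][5],s['ee_rot'])
E
```

```text
t: 17.52
eef_pos: [0.5061, 0.16, 0.1354]
ee_rot: [-3.141, 0.005, 2.747]
force: [-7.2, -0.8, 15.0]
width: 0.0178
[-0.28444041  2.74207981 -0.05267077] -1.077465868172226 [-3.14117918  0.00524846  2.74727303]
```

1.53 rad turned with no stop felt. Now I'll ease the pressure off and see whether it holds in the notch.

```bash
python3 -m handwheel '[[[0.010,0,0,-0.001,0],[0.010,0,0,-0.002,0],[0.010,0,0,-0.003,0],[0.010,0,0,-0.003,0]]]';python3 -m handwheel '[[[0.010,0,0,-0.001,0],[0.010,0,0,-0.001,0]]]';python3 -m handwheel '[[[0.010,0,0,-0.001,0],[0.010,0,0,-0.001,0]]]'
```

```text
t: 17.85
eef_pos: [0.506, 0.16, 0.1388]
ee_rot: [-3.141, 0.005, 2.747]
force: [-4.0, -1.1, 6.3]
width: 0.0179
t: 18.02
eef_pos: [0.506, 0.16, 0.1398]
ee_rot: [-3.141, 0.005, 2.747]
force: [-3.0, -0.8, 5.9]
width: 0.0177
t: 18.18
eef_pos: [0.5059, 0.16, 0.1399]
ee_rot: [-3.141, 0.005, 2.747]
force: [2.7, -0.0, -5.4]
width: 0.0176
```

At 7.2 mm depth the force flips to −5.4 N, so the notch is holding it. Releasing and lifting off.

```bash
python3 -m handwheel '[[[0.010,0,0,0.0005,0],[0.040,0,0,0.0005,0],[0.040,0,0,0.0005,0],[0.040,0,0,0.0005,0],[0.040,0,0,0.0005,0],[0.040,0,0,0.0005,0],[0.040,0,0,-0.02,0],[0.040,0,0,-0.05,0],[0.040,0,0,-0.08,0],[0.040,0,0,-0.11,0],[0.040,0,0,-0.12,0],[0.040,0,0.07,-0.12,20],[0.040,0,0.09,-0.12,20],[0.040,0,0.09,-0.12,20],[0.040,0,0.09,-0.12,20]]]'
python3 - <<'E'
from h import *
s=snap('wrist','w9.png'); print(s['eef_pos'].tolist(),s['ee_rot'].tolist(),s['t'],s['force'])
snap('side','s9.png');snap('scene','c9.png')
a=cv2.imread('pics/s9.png')[150:270,230:390];b=cv2.imread('pics/c9.png')[190:310,340:480]
cv2.imwrite('pics/m9.png',np.hstack([cv2.resize(a,(427,320)),cv2.resize(b,(373,320))]))
E
```

```text
t: 19.43
eef_pos: [0.5405, 0.2455, 0.2587]
ee_rot: [-3.142, 0.004, 2.394]
force: [-1.3, -0.5, -0.1]
width: 0.0398
[0.5405109201187519, 0.24549981719209837, 0.25865899554090555] [-3.1415090699102786, 0.0044113603867987905, 2.3939466154601448] 19.4333 [-1.26689104 -0.46868363 -0.11165823]
```

View pics/w9.png

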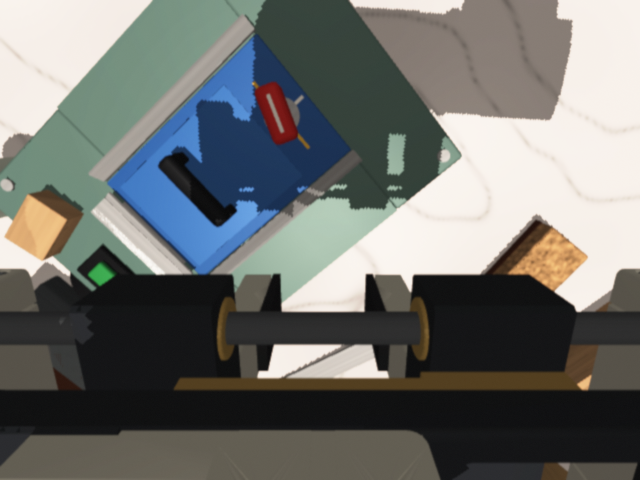

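View pics/m9.png

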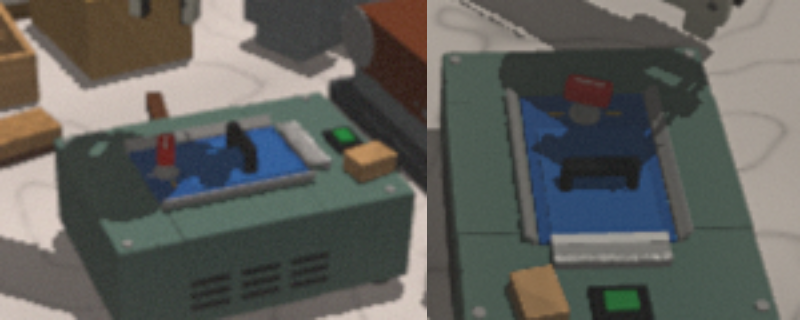

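The handle now lies crosswise at (277,112), with the cover flat and home. I'll check its angle and depth numerically.

Run:
```python
import cv2
s=cv2.imread('pics/w9.png')
cv2.imwrite('pics/w9b.png',cv2.resize(s[70:155,235:325],None,fx=7,fy=7,interpolation=cv2.INTER_CUBIC))
cv2.imwrite('pics/w9c.png',cv2.resize(s[10:280,85:370],None,fx=2.2,fy=2.2,interpolation=cv2.INTER_CUBIC))
```

```text
(no output)
```

View pics/w9b.png

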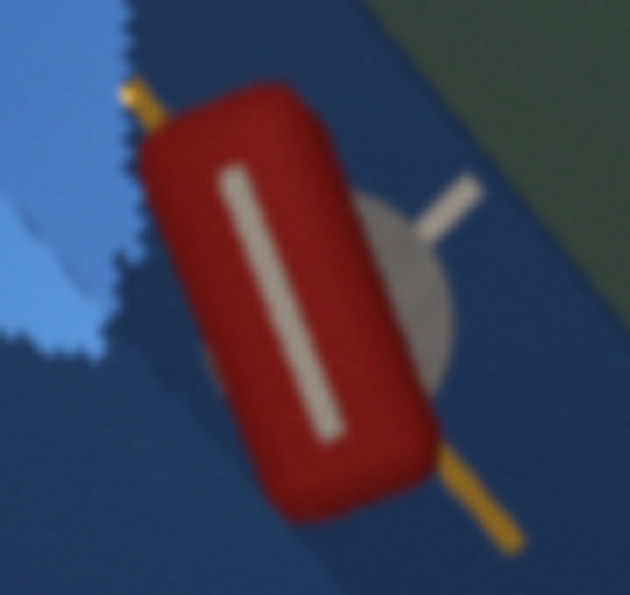

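View pics/w9c.png

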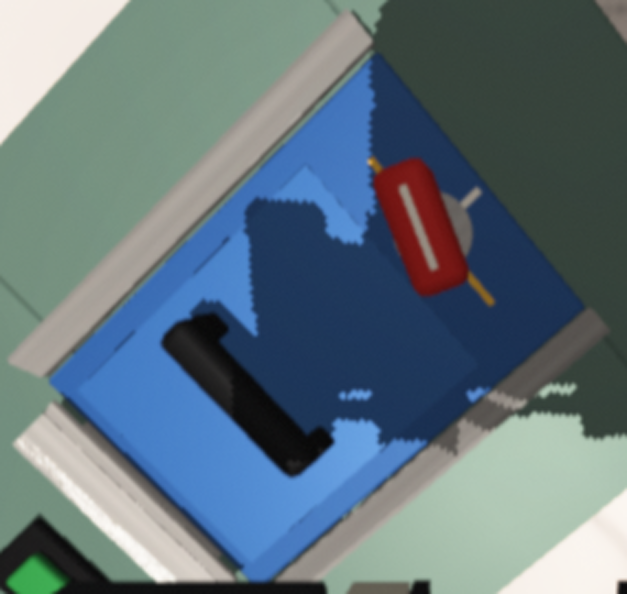

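Run:
```python
from h import *
pose=(np.array([0.54051092,0.24549982,0.258659]),[-3.14150907,0.00441136,2.39394662])
z=.124
L=[[-.085,-.055,z],[-.085,.055,z],[.085,-.055,z],[.085,.055,z]]
px=np.array([[378,53],[585,308],[50,382],[245,580]])/2.2+[85,10]-.3
p,r=fit([('wrist',L,px,pose)],[.565,.158,-.03]); print('cover',p,np.round(r,1).tolist())
sl=np.array([[233,170],[332,437]])/7+[235,70]-.43
for h in (.169,.162):
    f=lambda q:(proj('wrist',np.c_[q.reshape(2,2),[h,h]],pose)-sl).ravel()
    q=least_squares(f,[.5,.16,.5,.16]).x.reshape(2,2); d=q[1]-q[0]
    print(h,'mid',q.mean(0),'len',np.linalg.norm(d),'cw mod pi',(-(np.arctan2(d[1],d[0])+.0345))%np.pi)
print('stud exp',place([.5656,.1584,-.0345],[[-.06,0,0]]))
```

```text
cover [ 0.56650255  0.15854792 -0.04754746] [[-0.2, -1.1], [0.3, 1.0], [-3.2, -0.7], [4.5, 4.9]]
0.169 mid [0.5054314  0.16194576] len 0.02511863912009296 cw mod pi 1.9437697398586256
0.162 mid [0.50589443 0.1610933 ] len 0.0258297536025323 cw mod pi 1.943769739858629
stud exp [[0.5056357  0.16046959 0.        ]]
```

```bash
python3 -c "
from station import arm
print(arm.job_done()); print(arm.get_state()['t'])"
```

```text
the job is handed in; nothing more can be done
None
the job is handed in; nothing more can be done
```

The filter hatch is closed and the stud is locked, handed in at about 19.5 s of the 72 s allowed.

- **Cover:** I laid it between the rails 22 mm short of home and slid the tongue under the lip until it met the back wall. It stopped at x = 0.591 (0.590 expected), with the force rising to about 12 N. A wrist picture taken after I let go put the cover within 0.5 mm of home and flat.
- **Finding the slot:** the foot dropped in without any searching turn. The force followed the spring alone past the slotted plate, down to the hard bottom at about 11.7 mm. The wrist camera had shown the slot at about +0.28 and the handle at +0.40 beforehand. Total force while pressed stayed at about 15 N, against the 25 N limit.
- **Locking:** I turned it 1.53 rad clockwise while pressed, with no resistance. When I eased off, it caught at about 7.2 mm down and held against a 5 N upward pull.
- **Final pictures:** the handle stayed crosswise and low after release, at about 1.94 rad, or 1.6 past the slot estimate. The other objects in view had not moved.

**Checks that disagreed:** the last cover fit gave a yaw 0.013 rad off, with errors of up to 5 pixels. One plate corner was hidden behind the gripper in that picture, so I relied on the earlier fit.

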